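Scan the barcode of the green-banded carton

ROBOT

A 6-joint arm with a two-finger parallel gripper is mounted at the origin on a cart in front of the work surface, level with it; the furniture and walls round the work are solid. World frame = base frame: x ahead of the robot, y to its left, z up, the work surface at z = 0. Lengths are in m, angles in rad, forces in N, time in s.
With the tool pointing down it reaches from about 0.3 to 0.875 m from the base axis. Payload 6.4 kg.
Tool frame: the origin (TCP) lies at the centre of the arm's flange, where the gripper is bolted on; the fingertips stand 173 mm ahead of it and the grasp point (between the pads) lies 155 mm ahead of it; x points along the fingers, y is the direction in which the jaws open and shut, and the axes are right-handed (so a half turn about x gives the same grasp; the last joint's range is limited). The gripper opens to 85 mm and grips with 20 to 120 N. Pads are 22 mm wide; open, the fingers measure 114 mm over their backs; the gripper's body (76 mm by 85 mm) begins 54 mm behind the grasp point. The pads swing forward as they close: fully open they stand 13 mm farther back than shut.
Start: joints at [0.899, 0.181, 1.607, -0, 1.354, -0.206], TCP at [0.258, 0.514, 0.405] pointing down, gripper open.
Joint ranges: [-2.99, 2.99], [-0.89, 2.07], [0.3, 2.58], [-1.14, 4.28], [0, 2.63], [-3.12, 3.12]. Speed limits (rad/s): [2.57, 2.57, 3.01, 3.14, 3.14, 3.14].

INTERFACE

Orientations are given as a unit quaternion [w, x, y, z].
In Python, from plant import robot gives the robot as it stands.
- The arm moves only by the shell command python3 -m crank 'ROWS' [OPENING] [FORCE]. ROWS is JSON, a list of rows, each a list of 2 entries, a list of its own where there are three numbers: the shift along the world's x, y, z in units of 40 cm (1.0 is 40 cm), then the turn, a rotation vector about the world's x, y, z in units of pi rad (1.0 is pi rad). A call has 1 to 20 rows; each row is the pose to reach, as a shift and turn from the pose measured when the call began, turning the shorter way round; what a row does not reach only later rows make up. A row lasts 1/12 s, in which the tool goes at most 41.7 mm and 7.16 degrees, less where a joint would pass 70% of its speed; a pose out of reach is approached as far as the arm can. A call with a number of a shift or a turn outside -1 to 1 is refused whole. A call with a gripper value outside its range is refused whole. OPENING is the opening, from 0 (shut) to 1 (fully open), set as the call begins (- or left out, the last holds). The fingers move at their own pace and stop on an object; FORCE is the grip in N (left out, the last holds). Time passes only in rows, so rows that repeat a pose let the fingers close. It gives the time, the measured TCP pose, the force and the opening at its end, in the units of the state.
- robot.read_state(): the state, without advancing time (a new reading comes with each control period).
- robot.read_camera(name): name is "scene" or "side" or "wrist"; returns the picture (400x640x3 uint8, red, green, blue); there is no depth.
- robot.camera_model(name): a dict with "fovy" (degrees; the focal length in pixels is half the picture's height over the tangent of half this angle, whatever the lens; pixels are square), "cx", "cy" (the principal point, pixels), "origin" and "attitude" of the camera in the world. Camera axes: x right, y down, z forward; pixel columns grow to the right and rows downward; lengths in m; the calibration is good to about 2 mm. A picture is of the moment at which its call begins: read the wrist's pose just before it. camera_model takes no time and is no camera call; for the wrist camera it gives the pose at the moment of the call.
- robot.job_done(): hands the job in, once; it reports no verdict.
The state is a dict: "time_s": time; "joint_positions": joint angles; "qvel": joint speeds; "effort": joint torques, N m; "eef_pos": TCP position; "eef_rot": TCP orientation; "wrist_force": force on the tool from outside, world axes, zero at the start; "wrist_torque": the same for the moment, N m; "gripper_width": finger opening in m.
Only numpy, scipy, OpenCV 4.12 (cv2) and the standard library are available. Lean on these libraries where they do the work, as an engineer would, in place of code of your own. Each camera call takes 0.05 s, during which the arm holds its last target. There are 200 camera calls.

TASK

Pick up the hand scanner from its black mat, point its window squarely at the barcode on the front of the big green-banded carton from a few finger-widths away (4 to 11 cm), and hold it steady there for two seconds. Then lay the scanner back down flat on the mat and let go. Do not shift the carton.

Things in the scene. Friction and masses are not known exactly. Their poses are not given: they have to be found in the camera images.
- scanner_grip (a point): Dark cordless hand scanner, 180 x 63 x 41 mm, lying flat: a 63 mm wide head with a dark red window at one end, a straight grip 34 mm wide and 34 mm high at the other. This point is on the grip just behind the head, 22 mm above the scanner's underside: grasp here from above, across the 34 mm. Axes: -x runs from grip to window (the way it looks), y across, z out of its upper side.
- scanner_window (a point): Centre of the scanner's window, on the end of its head: 106 mm from scanner_grip along the scanner's -x and 1 mm lower (along its -z). Same axes as scanner_grip; it looks along -x.
- barcode (a point): Centre of the printed barcode, low at the right on the front of the white carton with a green band (90 deep, 131 wide, 115 mm high, light, loose). It stands on a white riser 50 mm high, beside a lower magenta-banded carton (65 x 101 x 50 mm, not to be scanned), on either side of it. Axes: -x points level out of the label, square to it, towards the robot; y along the label, z up.
- mat_top (a point): Centre of the top of the black rubber mat, 220 mm along its x, 140 mm along its y, 4 mm thick, fixed to the table, with a blue line along each long edge. The scanner lies on it at the start.

How it is judged:
On the way:
1. for 1 s the scanner is still and looks at the green carton barcode: 30 to 130 mm ahead of the window, within 20 mm of its line of sight, within 20 degrees of square (x of barcode in the frame of scanner_window between -0.13 and -0.03 m and y of barcode in the frame of scanner_window between -0.02 and 0.02 m and z of barcode in the frame of scanner_window between -0.02 and 0.02 m and angle between the x axis of scanner_window and the x axis of barcode, either way round below 0.35 rad and linear speed of scanner below 0.03 m/s and angular speed of scanner below 0.3 rad/s), for 1 s.
At the end, for the whole second after the job is handed in: The scanner lies flat (within 11 degrees, right side up) and at rest on the mat, the middle of its grip over the 220 x 140 mm mat (x of scanner_grip in the frame of mat_top between -0.11 and 0.11 m and y of scanner_grip in the frame of mat_top between -0.07 and 0.07 m and z of scanner_grip in the frame of mat_top between 0.012 and 0.032 m and angle between scanner_grip's own z axis and vertical below 0.2 rad and linear speed of scanner below 0.02 m/s); the robot touches nothing.
It fails at once if the green carton is shifted (its barcode moves more than 20 mm) (distance of barcode from where it was at the start of the episode above 0.02 m).
It also fails if it takes over 48 s, if anything falls off the work surface, if the arm or the gripper's body presses on something with over 40 N, if the wrist force passes 120 N, or if a joint passes its speed limit or range.

## Working session

There is one attempt and no reset: what is moved stays moved. The work goes in short steps, Python scripts to look and compute and a shell command to move; the robot and the scene stay as the last step left them, time stands still between calls to the robot, and variables do not carry over. Pictures are saved under pics/ and viewed, about 8 in all and at most 12, crops included, and the job is handed in when it is done.

```bash
mkdir -p pics; ls
python3 - <<'E'
from plant import robot
import cv2,numpy as np
np.set_printoptions(precision=4,suppress=True)
s=robot.read_state();print(s['time_s'],s['eef_pos'],s['eef_rot'],s['gripper_width'])
for n in("scene","side","wrist"):
    m=robot.camera_model(n);print(n,m)
    cv2.imwrite(f"pics/{n}0.png",robot.read_camera(n)[:,:,::-1])
E
```

```text
pics
0.0 [0.2581 0.5135 0.4038] [ 0.6878  0.1627  0.6883 -0.1637] 0.08559580448182658
scene {'fovy': 49.56940830736514, 'cx': 311.50955849308843, 'cy': 195.17007643056868, 'origin': array([ 0.0328, -0.4808,  0.5651]), 'attitude': array([-0.4475,  0.8239, -0.3107,  0.1561])}
side {'fovy': 52.525089975967596, 'cx': 321.7137736685552, 'cy': 203.41778190598876, 'origin': array([ 0.4254, -0.7438,  0.5102]), 'attitude': array([-0.5281,  0.8465, -0.0556,  0.0373])}
wrist {'fovy': 64.17290998307635, 'cx': 320.0940459534482, 'cy': 200.64669083210745, 'origin': array([0.199 , 0.5419, 0.3739]), 'attitude': array([0.1112, 0.844 , 0.5203, 0.0677])}
```

View pics/scene0.png

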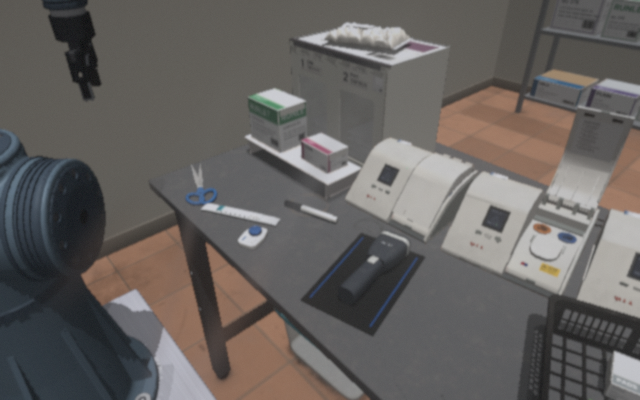

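View pics/side0.png

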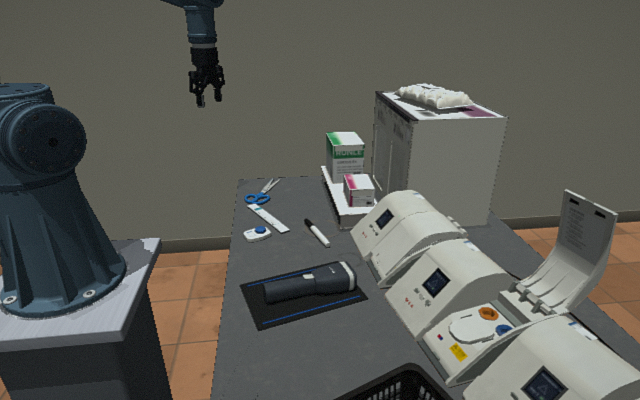

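View pics/wrist0.png

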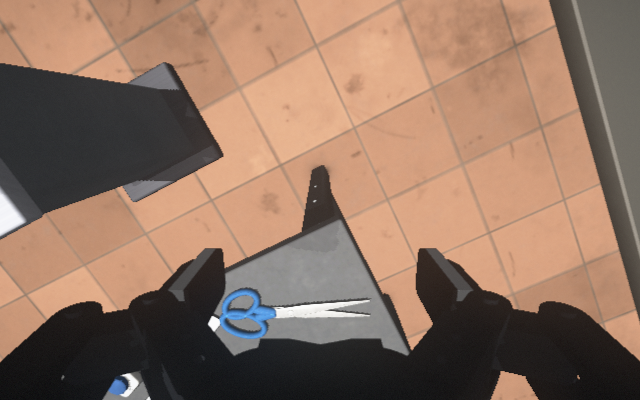

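The scene view shows the scanner on the mat, with its head at about (395,243) and grip end at (350,297). The green carton is at about (278,120), on the riser with the magenta carton to its right. The side view shows the scanner from (268,292) to (350,275) and the green carton at (345,155). I'll enlarge both views for pixel picks.

Run:
```python
import cv2,numpy as np
a=cv2.imread("pics/scene0.png");b=cv2.imread("pics/side0.png")
r=lambda im,x,y,w,h,f:cv2.resize(im[y:y+h,x:x+w],None,fx=f,fy=f,interpolation=cv2.INTER_CUBIC)
# scene crops f=4 ; side crops f=4
top=np.hstack([r(a,240,80,100,72,4),r(b,315,120,100,72,4)])   # carton
bot=np.hstack([r(a,295,225,133,105,3),r(b,237,250,133,105,3)])
w=800
top=top[:,:w];bot=cv2.copyMakeBorder(bot,0,0,0,w-bot.shape[1],cv2.BORDER_CONSTANT) 
cv2.imwrite("pics/crop.png",np.vstack([top,bot[:312]]))
```

```text
(no output)
```

View pics/crop.png

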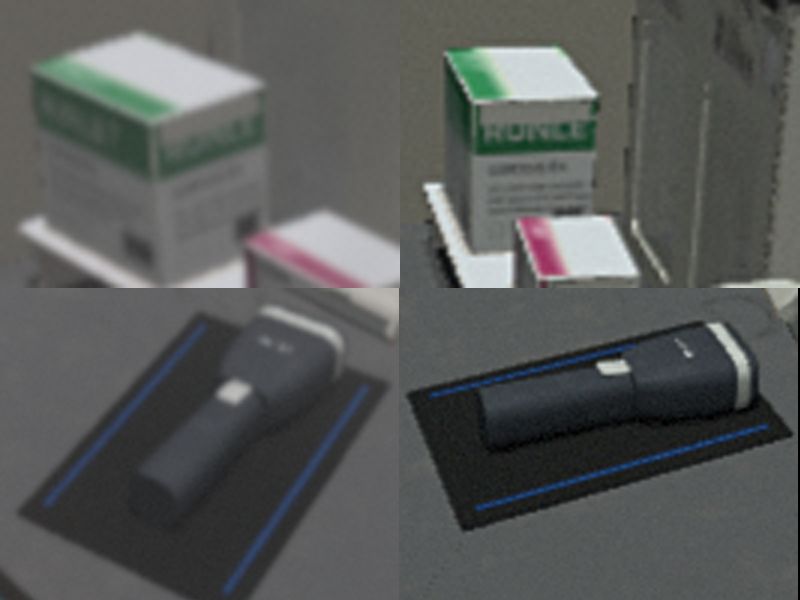

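```bash
cat > h.py <<'E'
import numpy as np
from scipy.spatial.transform import Rotation as R
np.set_printoptions(precision=4,suppress=True)
def ray(m,p):
    f=200/np.tan(np.radians(m['fovy']/2))
    d=np.array([(p[0]-m['cx'])/f,(p[1]-m['cy'])/f,1.])
    d=R.from_quat(m['attitude'],scalar_first=True).apply(d)
    return np.array(m['origin']),d/np.linalg.norm(d)
def tri(rs):
    A=[np.eye(3)-np.outer(d,d) for o,d in rs]
    x=np.linalg.solve(sum(A),sum(a@o for a,(o,d) in zip(A,rs)))
    return x,max(np.linalg.norm(a@(x-o)) for a,(o,d) in zip(A,rs))
def onz(m,p,z):
    o,d=ray(m,p);return o+d*(z-o[2])/d[2]
E
python3 - <<'E'
from h import *
from plant import robot
S=robot.camera_model("scene");T=robot.camera_model("side")
c1=lambda x,y:(x/4+240-.4,y/4+80-.4); c2=lambda x,y:((x-400)/4+315-.4,y/4+120-.4)
m1=lambda x,y:(x/3+295-.3,(y-288)/3+225-.3); m2=lambda x,y:((x-400)/3+237-.3,(y-288)/3+250-.3)
P={'A':(c1(32,67),c2(445,48)),'B':(c1(152,123),c2(470,102)),'C':(c1(268,85),c2(597,95)),'D':(c1(138,33),c2(555,47)),
'Bb':(c1(155,283),c2(474,252)),'M2':(m1(388,385),m2(793,435)),'M3':(m1(18,513),m2(408,393)),'M4':((371,330),m2(465,530)),
'btn':(m1(234,391),m2(614,368)),'bandL':(m1(263,309),m2(712,323)),'bandR':(m1(342,346),m2(745,370))}
for k,(a,b) in P.items(): print(k,*tri([ray(S,a),ray(T,b)]))
print('barL on z',[onz(S,c1(138,245),z) for z in(.06,.07,.08)])
for k,p in dict(M1=m1(200,312),M2=m1(388,385),M3=m1(18,513),M4=(371,330)).items(): print(k,onz(S,p,.004))
for k,p in dict(M3=m2(408,393),M4=m2(465,530),M2=m2(793,435)).items(): print('side',k,onz(T,p,.004))
E
```

```text
A [0.5999 0.4442 0.1661] 0.0005382944828115014
B [0.5987 0.3143 0.166 ] 0.0013662906583380996
C [0.687  0.3117 0.1676] 0.0005637511121406706
D [0.6856 0.4456 0.1653] 0.0022525408822889354
Bb [0.6074 0.3353 0.0462] 0.002905170823953399
M2 [ 0.6    -0.1361 -0.0001] 0.0010550392917034386
M3 [ 0.3517 -0.0632  0.0021] 0.0008154363963945715
M4 [ 0.392  -0.1907  0.0006] 0.004771113910767309
btn [ 0.4877 -0.1029  0.0395] 0.0013926662836361821
bandL [ 0.5589 -0.0625  0.0406] 0.0011304821051503155
bandR [ 0.5702 -0.1176  0.0392] 0.00014532090962685965
barL on z [array([0.6201, 0.3693, 0.06  ]), array([0.6085, 0.3524, 0.07  ]), array([0.5969, 0.3356, 0.08  ])]
M1 [ 0.5625 -0.0051  0.004 ]
M2 [ 0.5971 -0.1376  0.004 ]
M3 [ 0.3513 -0.0637  0.004 ]
M4 [ 0.394 -0.188  0.004]
side M3 [ 0.3516 -0.0669  0.004 ]
side M4 [ 0.3902 -0.2006  0.004 ]
side M2 [ 0.5978 -0.1424  0.004 ]
```

```bash
cat >> h.py <<'E'
def plan(s,pos,yaw):
    """shift/turn in command units to tool-down with jaws' y perpendicular to yaw, nearest of the half turns"""
    Rc=R.from_quat(s['eef_rot'],scalar_first=True);x=np.array([0,0,-1.]);out=[]
    for k in(0,np.pi):
        a=yaw+np.pi/2+k;y=np.array([np.cos(a),np.sin(a),0]);z=np.cross(x,y)
        out.append((R.from_matrix(np.c_[x,y,z])*Rc.inv()).as_rotvec()/np.pi)
    return (np.array(pos)-s['eef_pos'])/.4,out
E
python3 - <<'E'
from h import *
from plant import robot
s=robot.read_state();print(R.from_quat(s['eef_rot'],scalar_first=True).as_matrix())
print(*plan(s,(.464,-.109,.33),np.radians(10.5)))
E
```

```text
[[-0.0008  0.4492  0.8934]
 [-0.001   0.8934 -0.4492]
 [-1.     -0.0013 -0.0003]]
[ 0.5147 -1.5565 -0.185 ] [array([ 0.0004, -0.0001,  0.2066]), array([-0.0002, -0.0005, -0.7934])]
```

```bash
python3 -m crank '[[[0.3,-0.9,-0.1],[0,0,0.1]],[[0.3,-0.9,-0.1],[0,0,0.1]],[[0.3,-0.9,-0.1],[0,0,0.1]],[[0.3,-0.9,-0.1],[0,0,0.1]],[[0.3,-0.9,-0.1],[0,0,0.1]],[[0.3,-0.9,-0.1],[0,0,0.1]],[[0.3,-0.9,-0.1],[0,0,0.1]],[[0.3,-0.9,-0.1],[0,0,0.1]],[[0.3,-0.9,-0.1],[0,0,0.1]],[[0.3,-0.9,-0.1],[0,0,0.1]]]' 1
python3 - <<'E'
from h import *
from plant import robot
s=robot.read_state();print(s['time_s'],*plan(s,(.464,-.109,.33),np.radians(10.5)))
E
```

```text
time_s: 0.98
eef_pos: [0.379, 0.1494, 0.3634]
eef_rot: [0.705, 0.054, 0.705, -0.056]
wrist_force: [0.9, 1.2, -0.2]
gripper_width: 0.0854
0.9833 [ 0.2124 -0.646  -0.0836] [array([0.001 , 0.    , 0.1079]), array([ 0.    , -0.0015, -0.8921])]
```

```bash
python3 -m crank '[[[0.21,-0.646,-0.084],[0,0,0.108]],[[0.21,-0.646,-0.084],[0,0,0.108]],[[0.21,-0.646,-0.084],[0,0,0.108]],[[0.21,-0.646,-0.084],[0,0,0.108]],[[0.21,-0.646,-0.084],[0,0,0.108]],[[0.21,-0.646,-0.084],[0,0,0.108]],[[0.21,-0.646,-0.084],[0,0,0.108]],[[0.21,-0.646,-0.084],[0,0,0.108]],[[0.21,-0.646,-0.084],[0,0,0.108]],[[0.21,-0.646,-0.084],[0,0,0.108]]]' 1
python3 - <<'E'
from h import *
from plant import robot
import cv2,json
m=robot.camera_model("wrist");im=robot.read_camera("wrist");cv2.imwrite("pics/w1.png",im[:,:,::-1])
json.dump({k:np.array(v).tolist() for k,v in m.items()},open("w1.json","w"));print(robot.read_state()['eef_pos'])
E
```

```text
time_s: 1.82
eef_pos: [0.4627, -0.1089, 0.3293]
eef_rot: [0.704, -0.065, 0.705, 0.064]
wrist_force: [-0.1, 0.4, 1.1]
gripper_width: 0.0854
[ 0.4626 -0.1081  0.3295]
```

View pics/w1.png

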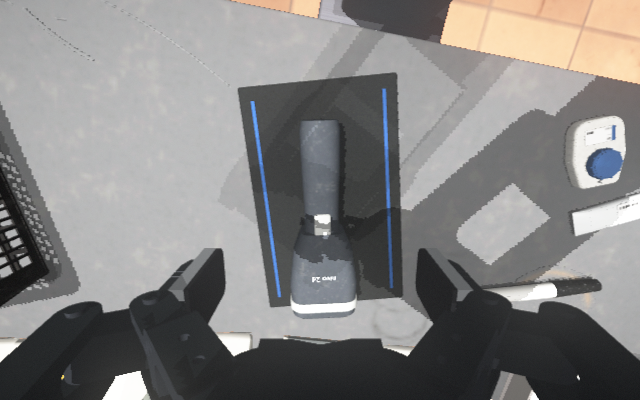

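The wrist view shows the grip's butt end at (321,121), its sides at columns 302 and 340, the button at (322,223), and the head's end edge from (291,313) to (356,313).

Run:
```python
from h import *
import json
m=json.load(open("w1.json"))
S=dict(butt=((321,121),.038),gL=((302,185),.038),gR=((339.5,185),.038),btn=((322,224),.0405),
eL=((292,304),.045),eR=((356,304),.045),end=((324,313),.04),m3=((397,73),.004),m4=((239,88),.004),m1=((402,296),.004),m2=((270,307),.004))
P={k:onz(m,*v) for k,v in S.items()}
for k,v in P.items():print(k,v)
d=P['end']-P['butt'];print('len',np.hypot(*d[:2]),'yaw',np.degrees(np.arctan2(d[1],d[0])))
e=P['eL']-P['eR'];print('head w',np.hypot(*e[:2]),'yaw',np.degrees(np.arctan2(e[1],e[0]))+90)
g=P['gL']-P['gR'];print('grip w',np.hypot(*g[:2]))
u=d[:2]/np.hypot(*d[:2]);print('grip pt from end',P['end'][:2]-.106*u, 'mat c',np.mean([P[k] for k in('m1','m2','m3','m4')],0))
# two-view height check of button vs scene camera
from plant import robot
print('btn 2view',tri([ray(m,(322,224)),ray(robot.camera_model("scene"),(372.7,259.0))]))
```

```text
butt [ 0.4017 -0.1207  0.038 ]
gL [ 0.4557 -0.1269  0.038 ]
gR [ 0.45   -0.0961  0.038 ]
btn [ 0.4857 -0.1044  0.0405]
eL [ 0.564  -0.1174  0.045 ]
eR [ 0.5535 -0.0606  0.045 ]
end [ 0.5713 -0.0866  0.04  ]
m3 [ 0.3506 -0.0632  0.004 ]
m4 [ 0.3876 -0.1964  0.004 ]
m1 [ 0.5607 -0.0056  0.004 ]
m2 [ 0.5986 -0.1389  0.004 ]
len 0.173000118364362 yaw 11.37526358013603
head w 0.05780604774382978 yaw 10.465798529170542
grip w 0.03139019063734506
grip pt from end [ 0.4673 -0.1075] mat c [ 0.4744 -0.101   0.004 ]
btn 2view (array([ 0.4846, -0.1048,  0.0445]), np.float64(0.0003300790036399227))
```

```bash
python3 -m crank '[[[0.0185,0.0015,-0.09],[0,0,0.003]],[[0.0185,0.0015,-0.17],[0,0,0.003]],[[0.0185,0.0015,-0.24],[0,0,0.003]],[[0.0185,0.0015,-0.3],[0,0,0.003]],[[0.0185,0.0015,-0.345],[0,0,0.003]],[[0.0185,0.0015,-0.371],[0,0,0.003]],[[0.0185,0.0015,-0.371],[0,0,0.003]],[[0.0185,0.0015,-0.371],[0,0,0.003]]]' 1
python3 -m crank '[[[0,0,0],[0,0,0]],[[0,0,0],[0,0,0]],[[0,0,0],[0,0,0]],[[0,0,0],[0,0,0]],[[0,0,0],[0,0,0]],[[0,0,0],[0,0,0]],[[0,0,0],[0,0,0]],[[0,0,0],[0,0,0]],[[0,0,0],[0,0,0]],[[0,0,0],[0,0,0]]]' 0 80
```

```text
time_s: 2.53
eef_pos: [0.47, -0.1065, 0.1814]
eef_rot: [0.703, -0.069, 0.704, 0.068]
wrist_force: [0.2, 0.3, 0.6]
gripper_width: 0.0854
time_s: 3.37
eef_pos: [0.4704, -0.1068, 0.1824]
eef_rot: [0.704, -0.069, 0.704, 0.068]
wrist_force: [-2.5, 1.7, 6.7]
gripper_width: 0.0302
```

```bash
python3 -m crank '[[[0,0,0.03],[0,0,0]],[[0,0,0.08],[0,0,0]],[[0,0,0.14],[0,0,0]],[[0,0,0.2],[0,0,0]],[[0,0,0.25],[0,0,0]],[[-0.04,0.04,0.25],[0,0,0]],[[-0.08,0.1,0.25],[0,0,-0.01]],[[-0.12,0.18,0.25],[0,0,-0.02]],[[-0.13,0.27,0.25],[0,0,-0.03]],[[-0.13,0.36,0.25],[0,0,-0.04]],[[-0.13,0.44,0.25],[0,0,-0.05]],[[-0.13,0.5,0.25],[0,0,-0.061]],[[-0.13,0.54,0.25],[0,0,-0.061]],[[-0.13,0.55,0.25],[0,0,-0.061]],[[-0.13,0.55,0.25],[0,0,-0.061]]]' 0 80
python3 - <<'E'
from h import *
from plant import robot
import cv2
s=robot.read_state();print(s['gripper_width'],s['wrist_force'],*plan(s,(.418,.339,.2354),0))
cv2.imwrite("pics/side2.png",robot.read_camera("side")[:,:,::-1])
E
```

```text
time_s: 4.62
eef_pos: [0.418, 0.1141, 0.2823]
eef_rot: [0.707, -0.003, 0.707, 0.001]
wrist_force: [-0.4, -1.1, -1.3]
gripper_width: 0.0304
0.03043007857961373 [-0.3832 -1.1334 -1.3244] [-0.      0.5623 -0.1172] [array([ 0.0007, -0.0002, -0.0016]), array([0.0004, 0.0011, 0.9984])]
```

View pics/side2.png

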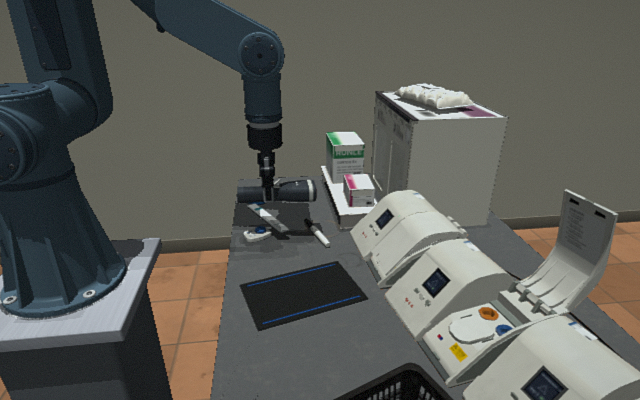

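The side view shows the scanner held level in the jaws, window end at about (315,189), pointing along +x. Next I move in front of the barcode.

```bash
python3 -m crank '[[[0,0.06,0],[0,0,-0.0016]],[[0,0.14,-0.02],[0,0,-0.0016]],[[0,0.22,-0.04],[0,0,-0.0016]],[[0,0.3,-0.06],[0,0,-0.0016]],[[0,0.38,-0.08],[0,0,-0.0016]],[[0,0.45,-0.1],[0,0,-0.0016]],[[0,0.51,-0.117],[0,0,-0.0016]],[[0,0.545,-0.117],[0,0,-0.0016]],[[0,0.562,-0.117],[0,0,-0.0016]],[[0,0.562,-0.117],[0,0,-0.0016]],[[0,0.562,-0.117],[0,0,-0.0016]]]' 0 80
python3 - <<'E'
from h import *
from plant import robot
import cv2
ims=[]
for n,(x,y,w,h) in dict(scene=(190,70,160,120),side=(225,100,160,120)).items():
    ims.append(cv2.resize(robot.read_camera(n)[y:y+h,x:x+w,::-1],(640,480),interpolation=cv2.INTER_CUBIC)[:, :])
a,b=ims
cv2.imwrite("pics/c3.png",cv2.resize(np.vstack([a,b]),(533,800))[:800]) if 0 else cv2.imwrite("pics/c3.png",np.hstack([cv2.resize(a,(400,300)),cv2.resize(b,(400,300))]))
cv2.imwrite("pics/w3.png",robot.read_camera("wrist")[:,:,::-1])
E
```

```text
time_s: 5.58
eef_pos: [0.4187, 0.3372, 0.2358]
eef_rot: [0.707, -0.001, 0.707, -0.002]
wrist_force: [0.5, 0.0, -1.6]
gripper_width: 0.0306
```

View pics/c3.png

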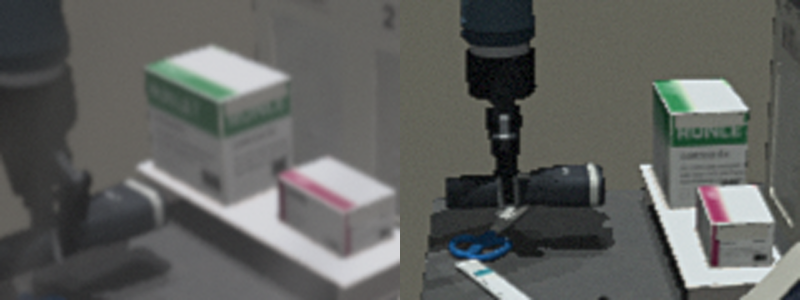

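View pics/w3.png

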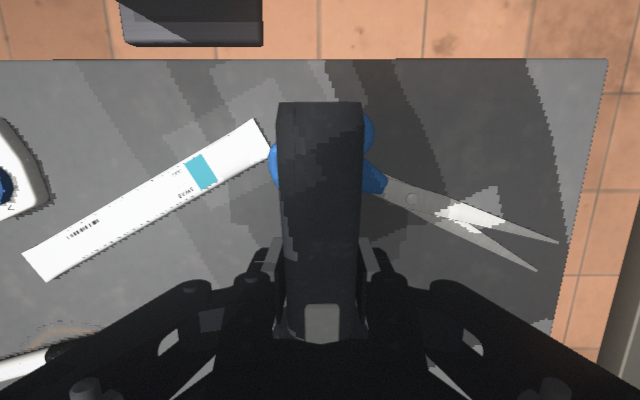

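The scene crop shows the barcode at about (208,178), which is about (273,141) in the full picture. The side crop shows the scanner level with its end at about (602,186), which is about (306,174). In the wrist view the scanner runs straight in the jaws. I'll check the numbers.

Run:
```python
from h import *
from plant import robot
S=robot.camera_model("scene");T=robot.camera_model("side")
def onplane(m,p,ax,v):
    o,d=ray(m,p);return o+d*(v-o[ax])/d[ax]
print('barcode',onplane(S,(190+208/2.5,70+178/2.5),0,.599))
for n,q in dict(endtop=(598,164),endbot=(603,207),butttop=(446,177),buttbot=(446,206)).items():
    print(n,onplane(T,(225+(q[0]-400)/2.5,100+q[1]/2.5),1,.308 if 'end' in n else .321))
s=robot.read_state();print(s['eef_pos'],s['time_s'],s['gripper_width'])
```

```text
barcode [0.599  0.3428 0.0757]
endtop [0.52   0.308  0.1105]
endbot [0.5249 0.308  0.0585]
butttop [0.3524 0.321  0.0981]
buttbot [0.3497 0.321  0.0635]
[0.4186 0.337  0.2358] 5.7333 0.03049106265538041
```

```bash
for i in 1 2; do :; done; python3 -m crank '[[[0,0.01,-0.003],[0,0,0]],[[0,0.01,-0.003],[0,0,0]],[[0,0.01,-0.003],[0,0,0]],[[0,0.01,-0.003],[0,0,0]],[[0,0.01,-0.003],[0,0,0]],[[0,0.01,-0.003],[0,0,0]],[[0,0.01,-0.003],[0,0,0]],[[0,0.01,-0.003],[0,0,0]],[[0,0.01,-0.003],[0,0,0]],[[0,0.01,-0.003],[0,0,0]],[[0,0.01,-0.003],[0,0,0]],[[0,0.01,-0.003],[0,0,0]],[[0,0.01,-0.003],[0,0,0]],[[0,0.01,-0.003],[0,0,0]],[[0,0.01,-0.003],[0,0,0]],[[0,0.01,-0.003],[0,0,0]],[[0,0.01,-0.003],[0,0,0]],[[0,0.01,-0.003],[0,0,0]],[[0,0.01,-0.003],[0,0,0]],[[0,0.01,-0.003],[0,0,0]]]' 0 80
python3 -m crank '[[[0,0,0],[0,0,0]],[[0,0,0],[0,0,0]],[[0,0,0],[0,0,0]],[[0,0,0],[0,0,0]],[[0,0,0],[0,0,0]],[[0,0,0],[0,0,0]],[[0,0,0],[0,0,0]],[[0,0,0],[0,0,0]],[[0,0,0],[0,0,0]],[[0,0,0],[0,0,0]],[[0,0,0],[0,0,0]],[[0,0,0],[0,0,0]],[[0,0,0],[0,0,0]],[[0,0,0],[0,0,0]],[[0,0,0],[0,0,0]],[[0,0,0],[0,0,0]],[[0,0,0],[0,0,0]],[[0,0,0],[0,0,0]]]' 0 80
python3 - <<'E'
from h import *
from plant import robot
print(*plan(robot.read_state(),(.47,-.1065,.2824),np.radians(11)))
E
```

```text
time_s: 7.4
eef_pos: [0.4185, 0.341, 0.2346]
eef_rot: [0.707, -0.0, 0.707, -0.002]
wrist_force: [0.1, -0.3, -1.7]
gripper_width: 0.0305
time_s: 8.9
eef_pos: [0.4186, 0.3409, 0.2346]
eef_rot: [0.707, -0.0, 0.707, -0.002]
wrist_force: [0.1, 0.0, -1.8]
gripper_width: 0.0303
[ 0.1286 -1.1186  0.1194] [array([ 0.0009, -0.0001,  0.0619]), array([-0.0001, -0.0013, -0.9381])]
```

```bash
python3 -m crank '[[[0,-0.03,0.02],[0,0,0]],[[0,-0.09,0.05],[0,0,0]],[[0,-0.17,0.09],[0,0,0]],[[0,-0.26,0.12],[0,0,0]],[[0,-0.35,0.12],[0,0,0]],[[0,-0.44,0.12],[0,0,0]],[[0,-0.53,0.12],[0,0,0.01]],[[0,-0.62,0.12],[0,0,0.02]],[[0,-0.71,0.12],[0,0,0.03]],[[0,-0.79,0.12],[0,0,0.04]],[[0,-0.86,0.12],[0,0,0.05]],[[0.02,-0.92,0.12],[0,0,0.06]],[[0.04,-0.96,0.12],[0,0,0.062]],[[0.05,-0.98,0.12],[0,0,0.062]],[[0.05,-0.98,0.12],[0,0,0.062]],[[0.05,-0.98,0.12],[0,0,0.062]]]' 0 80
python3 - <<'E'
from h import *
from plant import robot
print(*plan(robot.read_state(),(.465,-.1065,.1835),np.radians(11)))
E
```

```text
time_s: 10.23
eef_pos: [0.4384, -0.0508, 0.2825]
eef_rot: [0.704, -0.068, 0.704, 0.067]
wrist_force: [1.0, 0.2, -1.2]
gripper_width: 0.0306
[ 0.0665 -0.1393 -0.2474] [array([ 0.0007, -0.0002,  0.0002]), array([-0.0003, -0.001 , -0.9998])]
```

```bash
python3 -m crank '[[[0.03,-0.05,0],[0,0,0]],[[0.06,-0.11,0],[0,0,0]],[[0.066,-0.139,-0.04],[0,0,0]],[[0.066,-0.139,-0.09],[0,0,0]],[[0.066,-0.139,-0.14],[0,0,0]],[[0.066,-0.139,-0.18],[0,0,0]],[[0.066,-0.139,-0.215],[0,0,0]],[[0.066,-0.139,-0.235],[0,0,0]],[[0.066,-0.139,-0.243],[0,0,0]],[[0.066,-0.139,-0.247],[0,0,0]],[[0.066,-0.139,-0.249],[0,0,0]],[[0.066,-0.139,-0.25],[0,0,0]],[[0.066,-0.139,-0.25],[0,0,0]],[[0.066,-0.139,-0.25],[0,0,0]]]' 0 80
```

```text
time_s: 11.4
eef_pos: [0.4651, -0.1065, 0.1831]
eef_rot: [0.704, -0.069, 0.704, 0.067]
wrist_force: [-0.4, 0.7, -1.5]
gripper_width: 0.0302
```

```bash
python3 -m crank '[[[0,0,-0.002],[0,0,0]],[[0,0,-0.003],[0,0,0]],[[0,0,-0.004],[0,0,0]],[[0,0,-0.004],[0,0,0]],[[0,0,-0.004],[0,0,0]]]' 0 80
```

```text
time_s: 11.82
eef_pos: [0.4653, -0.1067, 0.1824]
eef_rot: [0.704, -0.069, 0.704, 0.067]
wrist_force: [-5.0, 0.7, 8.5]
gripper_width: 0.0301
```

Contact now shows at the same height as at the pick-up, so I open and rise.

```bash
python3 -m crank '[[[0,0,0],[0,0,0]],[[0,0,0],[0,0,0]],[[0,0,0],[0,0,0]],[[0,0,0],[0,0,0]],[[0,0,0],[0,0,0]],[[0,0,0],[0,0,0]],[[0,0,0],[0,0,0]],[[0,0,0],[0,0,0]]]' 1
python3 -m crank '[[[0,0,0.04],[0,0,0]],[[0,0,0.1],[0,0,0]],[[0,0,0.18],[0,0,0]],[[0,0,0.26],[0,0,0]],[[0,0,0.34],[0,0,0]],[[0,0,0.37],[0,0,0]],[[0,0,0.37],[0,0,0]],[[0,0,0.37],[0,0,0]]]' 1
python3 - <<'E'
from h import *
from plant import robot
import cv2
a=robot.read_camera("wrist")[:,:,::-1];b=robot.read_camera("side")[:,:,::-1]
cv2.imwrite("pics/end.png",np.vstack([cv2.resize(a,(480,300)),cv2.resize(b,(480,300))]))
E
```

```text
time_s: 12.48
eef_pos: [0.4653, -0.1067, 0.1823]
eef_rot: [0.704, -0.069, 0.704, 0.067]
wrist_force: [-0.9, 0.1, -0.4]
gripper_width: 0.0855
time_s: 13.15
eef_pos: [0.4653, -0.1067, 0.3307]
eef_rot: [0.705, -0.069, 0.703, 0.066]
wrist_force: [-0.8, -0.6, -0.3]
gripper_width: 0.0852
```

View pics/end.png

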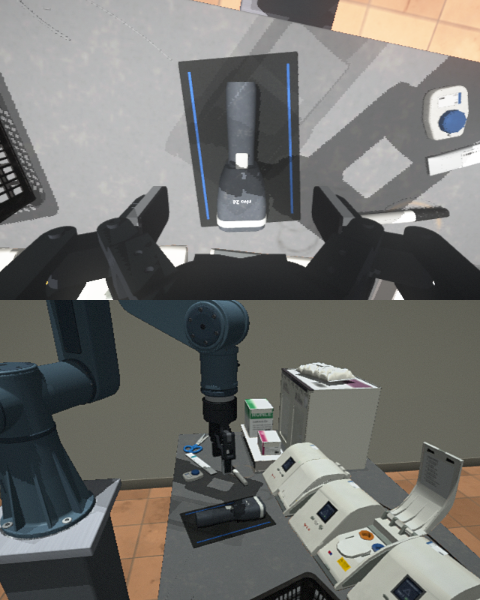

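The scanner lies flat on the mat (wrist view, head at (242,210), grip at (241,120)). The gripper is clear and the carton is in place, so I hand in.

```bash
python3 -c "
from plant import robot
print(robot.job_done())"
```

```text
the job is handed in; nothing more can be done
None
```

I scanned the barcode, laid the scanner back flat on the mat, let go, and handed the job in. The last reading before hand-in was 13.15 s, against the 48 s limit; no verdict is reported.

- **Scan:** I held the scanner in front of the green carton's barcode, about 75 mm away and within about 1 degree of square, for about 3 s. Line-of-sight error should be a few millimetres by my measurements, the last a 4 mm sideways correction just before the hold, which I did not re-measure afterwards.
- **Last checks:** The final pictures show the scanner flat on the mat, the open gripper about 15 cm above it, and the carton apparently where it stood. I judged the carton by eye and did not measure it again.
- **Disagreements:**
  - The scanner's length measured 173 mm against the stated 180 mm.
  - The grip read about 30 mm between the jaws against the stated 34 mm.
  - Two readings of the barcode differed by about 4 mm sideways and 2 mm in height.

  All of these are within the tolerances.

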